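# Rebuild the drive side of a rear hub

### The arm

A 7-joint arm with a two-finger parallel gripper is mounted at the origin on a cart in front of the work surface, level with it; the furniture and walls round the work are solid. World frame = base frame: x ahead of the robot, y to its left, z up, the work surface at z = 0. Lengths are in mm, angles in rad, forces in N, time in s.
With the tool pointing down it reaches from about 400 to 875 mm from the base axis. Payload 19.3 kg.
Tool frame: the origin (TCP) lies between the finger pads; the fingertips stand 8 mm ahead of it and the grasp point (between the pads) lies 11 mm behind it (bot.tips_ahead is the distance from the TCP to the fingertips, in mm); z points along the fingers, y is the line along which they close (so a half turn about z gives the same grasp; the last joint's range is limited). The gripper opens to 85 mm and grips with 20 to 120 N. Pads are 22 mm wide; open, the fingers measure 114 mm over their backs; the gripper's body (76 mm by 85 mm) begins 54 mm behind the grasp point. The pads swing forward as they close: fully open they stand 13 mm farther back than shut.
Start: joints at [1.219, 0.521, -0.036, 1.599, 0.021, 1.021, -0.113], TCP at [173.775, -600.347, 239.291] pointing down, gripper open.
Joint ranges: [-2.91, 2.91], [-0.3, 2.13], [-1.5, 1.42], [0.17, 2.43], [-1.26, 4.41], [0.16, 1.93], [-2.52, 2.52]. Speed limits (rad/s): [1.89, 1.89, 2.39, 2.39, 3.01, 3.01, 3.01].

### API

Orientations are given as a rotation vector (axis times angle).
In Python, from cell import bot gives the robot as it stands.
- The arm moves only by the tool step_arm, never from a script. Its argument "rows" is text: rows parted by semicolons, each of 7 numbers parted by spaces: the shift along the tool's x, y, z in cm, then the turn, a rotation vector about the tool's x, y, z in degrees, then the finger opening in cm, from 0 to 8.54. In form: x y z wx wy wz claw; .... A call has 1 to 12 rows; each row shifts and turns the commanded pose from where the row before left it, along the tool's axes as they then stand; what a row does not reach is not made up. A row lasts 1/8 s, in which the tool goes at most 62.5 mm and 10.7 degrees, less where a joint would pass 70% of its speed; a pose out of reach is approached as far as the arm can. A call is refused whole if a number of a shift passes 6.25 or a number of a turn 10.7, either way. A call with a gripper value outside its range is refused whole. The fingers move at their own pace and stop on an object; "squeeze" is the grip in N (left out, the last holds). Time passes only in rows, so rows that do not move let the fingers close. It gives the time, the measured TCP pose, the force, the opening and the grip force at its end, in the units of the state.
- bot.sense(): the state, without advancing time (a new reading comes with each control period).
- bot.read_camera(name): name is "side" or "top"; returns a dict with "frame" (384x512x3 uint8, blue, green, red), "depth" (384x512 float32, mm along the optical axis (not along the pixel's ray), 0 where there is no reading), "mtx" (3x3 intrinsics, pixels), "position" and "orientation" of the camera in the world. Camera axes: x right, y down, z forward; pixel columns grow to the right and rows downward; lengths in mm; the calibration is good to about 2 mm. A picture is of the moment at which its call begins.
- bot.finish_job(): hands the job in; it is judged then, once.
Trained networks look in a picture, given as the dict that the camera call returned (one of the last four; its "shot" number tells which), for a name from the list of things; names that differ only in an ending like _2 or _b are one class to them, and where a whole thing is asked for, a point or a joint stands for the part that bears it (a point fixed in the world has none). Each returns a list of dicts, best first, with "score" (0 to 1); they miss things now and then, are a little off and sometimes report something else, mostly with a low value. They report only what shows in the picture. A call takes as long as a camera call. They do not tell look-alikes from the thing itself.
- bot.recognise(picture, query): "rect" ([left, top, width, height] as shares, 0 to 1, of the picture: columns of its width, rows of its height, round what is visible of it).
- bot.trace(picture, query): "region" (384x512 bool, what is visible of it) and "rect" ([left, top, width, height] as shares, 0 to 1, of the picture: columns of its width, rows of its height, round what is visible of it).
The state is a dict: "clock": time; "joint_positions": joint angles; "dq": joint speeds; "joint_efforts": joint torques, N m; "position": TCP position; "eef_rot": TCP orientation; "wrist_force": force on the tool from outside, world axes, zero at the start; "torque": the same for the moment, N m; "grip_width": finger opening in mm; "grip_force": force on a finger pad.
Only numpy, scipy, OpenCV 4.12 (cv2) and the standard library are available. Lean on these libraries where they do the work, as an engineer would, in place of code of your own. Each camera call takes 0.05 s, during which the arm holds its last target. There are 200 camera calls.

### The job

Rebuild the drive side of the rear hub that stands in the vice: put the new bearing (blue seal) into its seat in the hub shell, then the red collar over the axle, then the freehub body, wide end down, and last the brass end cap, each let go fully home on the one before. Leave the worn rusty bearing, the tape measure, the green tin and the tyre lever where they lie.

Things in the scene. Friction and masses are not known exactly. Their poses are not given: they have to be found in the camera images.
- hub: Black bicycle hub shell standing upright in a small blue-green vice, all one fixed piece. Origin: under the vice, on the axle's axis, z up. Spoke flanges of diameter 60, the upper at z 105 to 111 mm; above it a neck of diameter 47, rim at z 122. The vice is 78 wide (x), its T-handle points to +y (116 mm from the axle), jaws 45 high.
- seat (a point): Centre of the bearing seat's floor, 116 mm above the bench: a recess of diameter 36.6, 6 deep, in the top of the hub shell. The bright axle, diameter 17, stands up through it to 47 above this point, its last 6 tapering to diameter 12. z up. Parts have 1.5 mm play round the axle. Home, undersides lie above this point: bearing 0, collar 9, freehub body 10, end cap 39 mm.
- new_bearing: New cartridge bearing, a flat ring: bright steel with a blue seal on its face; outer diameter 32, bore 20, 9 high, 45 g. Lies flat on the bench. Origin: centre of its underside, z up. A slip fit in the seat; seated, it stands 3 above the shell's rim. Put it in as it lies, not turned over.
- worn_bearing: Worn bearing of the same size (32 x 20 x 9) but rust-brown with a black seal. Origin: centre of its underside. Not to be used; leave it where it lies.
- collar: Red anodised spacer collar, a plain ring standing on the bench: outer diameter 26, bore 20, 10 high, 30 g. Origin: centre of its underside, z up. Keeps the freehub body clear of the shell.
- freehub: Freehub body, a grey steel sleeve with nine ribs, standing wide end down: diameter 36 (37 at the foot), 29 high, bore 20; its underside is hollowed to diameter 32, 9 deep, so it drops over the collar and rests on the collar's top by the floor of the hollow. About 140 g. Origin: centre of its underside, z up.
- end_cap: Brass end cap, a knurled stepped knob: foot diameter 30 (5 high), upper part diameter 26, 16 high in all, with a bore of diameter 20, 10 deep, from below. Stands on the bench bore down, 40 g. Origin: centre of its underside, z up. Home, it rests on the freehub body's top with the axle's end in its bore.
- tape_measure: Yellow tape measure lying on its side, 65 x 82 x 36 mm high, loose. Origin: centre of its underside. A bystander.
- patch_tin: Flat tin with a green rim, 52 x 77 x 21 mm high, loose. Origin: centre of its underside. A bystander.
- tyre_lever: Blue plastic tyre lever lying flat, 19 x 122 (along its y) x 11 mm high, loose. Origin: centre of its underside. A bystander.
Things that resemble listed ones, but are neither listed nor needed, are in the scene too. There is more than one size of the freehub; the one meant has the size given above.

How it is judged:
By the outcome, as a careful person would: the job done as asked, in the order asked, and still so for the second after the job is handed in, with the robot touching nothing.
It also fails if it takes over 128 s, if anything falls off the work surface, if the arm or the gripper's body presses on something with over 40 N, if the wrist force passes 120 N, or if a joint passes its speed limit or range.

## Working session

There is one attempt and no reset: what is moved stays moved. The work goes in short steps, Python scripts to look and compute and a tool call to move; the robot and the scene stay as the last step left them, time stands still between calls to the robot, and variables do not carry over. Pictures are saved under pics/ and viewed, at most 14 in all, crops included, and the job is handed in when it is done.

Besides the shell and the picture viewer there is one more tool, called after "Call:" as name(argument=value, ...) on one line, values as JSON. step_arm: Moves the arm, as the interface text tells. Its arguments: {"type":"object","properties":{"rows":{"type":"string"},"squeeze":{"type":"number"}},"required":["rows"]}

```bash
ls; mkdir -p pics
cat > h.py <<'E'
import numpy as np, cv2
from scipy.spatial.transform import Rotation as R
from cell import bot
def Rm(o):
    o=np.array(o,float)
    return o if o.shape==(3,3) else R.from_rotvec(o).as_matrix()
def cloud(p):
    d=p["depth"];K=np.array(p["mtx"]);v,u=np.indices(d.shape)
    c=np.stack([(u-K[0,2])/K[0,0]*d,(v-K[1,2])/K[1,1]*d,d],-1)
    w=c@Rm(p["orientation"]).T+np.array(p["position"]); w[d<=0]=np.nan
    return w
E
python3 - <<'E'
from h import *
s=bot.sense();print(s["clock"],s["position"],s["eef_rot"],s["grip_width"],s["wrist_force"])
for n in("top","side"):
    p=bot.read_camera(n);cv2.imwrite(f"pics/{n}0.png",p["frame"]);print(n,p["position"],p["orientation"],p["mtx"])
    np.savez(f"{n}0.npz",w=cloud(p),f=p["frame"])
    w=cloud(p)
    for q in("hub","new_bearing","worn_bearing","collar","freehub","end_cap","tape_measure","patch_tin","tyre_lever"):
        for r in bot.trace(p,q)[:4]:
            m=r["region"];pts=w[m];pts=pts[~np.isnan(pts[:,0])]
            x,y,ww,h=r["rect"]
            print(q,round(r["score"],2),[int(x*512),int(y*384),int(ww*512),int(h*384)],np.round(np.median(pts,0)) if len(pts) else None,np.round(np.percentile(pts,98,axis=0)) if len(pts) else None,np.round(np.percentile(pts,2,axis=0)) if len(pts) else None)
E
```

```text
pics
0.0 [ 173.7100363  -600.05791387  238.73597436] [-3.10938034e+00 -4.41110299e-01  3.34829606e-04] 85.61421948596589 [ 0.7532257   0.94680411 -0.32821387]
top [ 385.56832345  -63.20663507 1056.02401934] [-2.13153486  2.17062204 -0.09503491] [[386.16681412   0.         253.15003239]
 [  0.         386.16681412 199.34223408]
 [  0.           0.           1.        ]]
hub 0.62 [106, 150, 77, 43] [574. 228.  36.] [627. 351. 156.] [532. 162.   9.]
new_bearing 0.43 [208, 213, 12, 9] [451.  69.   8.] [464.  86.  12.] [437.  56.   3.]
freehub 0.62 [340, 222, 18, 11] [ 425. -291.   28.] [ 440. -279.   32.] [ 408. -311.    4.]
freehub 0.43 [368, 232, 11, 5] [ 405. -361.   16.] [ 416. -352.   23.] [ 394. -373.   -2.]
end_cap 0.46 [255, 208, 14, 9] [462. -61.  15.] [475. -48.  20.] [451. -72.   4.]
tape_measure 0.58 [313, 171, 31, 29] [ 529. -235.   34.] [ 570. -202.   38.] [ 500. -283.   -0.]
patch_tin 0.59 [221, 177, 32, 19] [541.  11.  20.] [566.  47.  25.] [514. -25.  17.]
tyre_lever 0.76 [264, 238, 43, 11] [ 380. -126.    8.] [392. -73.  12.] [ 367. -182.    4.]
side [ 328.72126521 -834
[... 381 characters left out ...]
35, 9, 8] [ 453. -180.    8.] [ 464. -163.   12.] [ 442. -187.    1.]
freehub 0.9 [235, 257, 23, 24] [ 424. -307.   21.] [ 446. -281.   30.] [ 406. -315.    0.]
freehub 0.56 [239, 289, 14, 14] [ 405. -371.   15.] [ 417. -355.   21.] [ 394. -375.    2.]
end_cap 0.51 [245, 211, 6, 7] [462. -68.  12.] [476. -52.  18.] [449. -75.   2.]
tape_measure 0.67 [273, 229, 42, 31] [ 528. -254.   32.] [ 563. -206.   37.] [ 499. -284.    3.]
patch_tin 0.7 [258, 189, 25, 21] [537.  -5.  21.] [569.  44.  24.] [510. -29.   2.]
patch_tin 0.49 [245, 234, 11, 10] [ 454. -176.    7.] [ 468. -143.   12.] [ 442. -187.    0.]
tyre_lever 0.46 [211, 217, 14, 27] [ 380. -130.    9.] [393. -70.  11.] [ 367. -186.    1.]
```

Run:
```python
import cv2
a=cv2.imread("pics/top0.png")[130:260,90:400];cv2.imwrite("pics/t1.png",cv2.resize(a,None,fx=2.58,fy=2.58,interpolation=cv2.INTER_CUBIC))
a=cv2.imread("pics/side0.png")[110:310,190:350];cv2.imwrite("pics/s1.png",cv2.resize(a,None,fx=3,fy=3,interpolation=cv2.INTER_CUBIC))
```

```text
(no output)
```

View pics/t1.png

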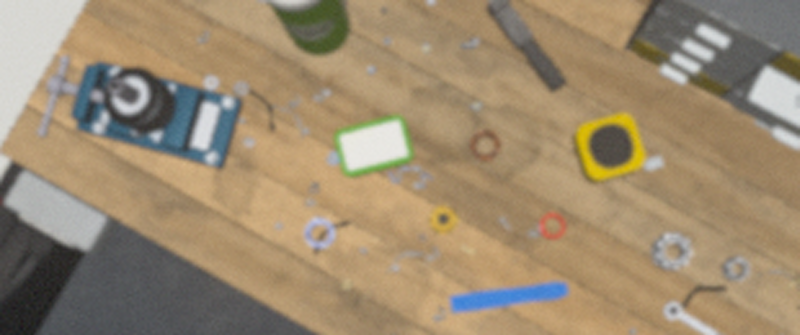

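View pics/s1.png

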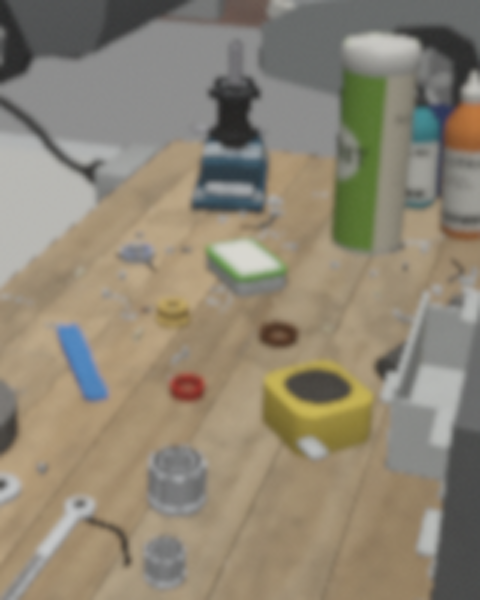

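The top crop shows these parts (crop pixels):
- **Vice and hub:** hub at about (130,95).
- **Bearings:** new blue bearing at (320,233), rusty one at (485,145).
- **Other stack parts:** brass cap at (443,218), red collar at (553,226).
- **Freehub candidates:** large sleeve at (672,251), about 29 mm high and 36 wide. Small one at (736,267), about 21 high. The large one fits the description.

Next I'll take precise fits and one confirming crop.

```bash
cat > m.py <<'E'
from h import *
from scipy.optimize import least_squares
print("tips",bot.tips_ahead)
P={n:[bot.read_camera(n) for _ in range(3)] for n in("top","side")}
obj={"new":(451,70,9,16),"collar":(453,-172,10,13),"freehub":(424,-295,29,18),"small":(405,-363,21,14),"cap":(462,-61,16,13),"worn":(540,-108,9,16)}
for n in P:
    W=np.concatenate([cloud(p).reshape(-1,3) for p in P[n]])
    W=W[~np.isnan(W[:,0])]
    for k,(x,y,h,r) in obj.items():
        q=W[(np.hypot(W[:,0]-x,W[:,1]-y)<r+12)]
        z0=np.median(q[q[:,2]<3.5][:,2]) if (q[:,2]<3.5).any() else np.nan
        t=q[q[:,2]>max(h*.6,5)]
        lo,hi=np.percentile(t[:,:2],3,0),np.percentile(t[:,:2],97,0)
        print(n,k,len(t),"mid",np.round((lo+hi)/2,1),"ext",np.round(hi-lo,1),"mean",np.round(t.mean(0),1),"ztop",np.round(np.percentile(t[:,2],90),1),"bench",np.round(z0,1))
    q=W[np.hypot(W[:,0]-580,W[:,1]-260)<75]
    for a,b in((98,113),(113,126),(130,165),(145,170)):
        t=q[(q[:,2]>a)&(q[:,2]<b)]
        if len(t)<5: continue
        lo,hi=np.percentile(t[:,:2],3,0),np.percentile(t[:,:2],97,0)
        print(n,"hub",a,b,len(t),"mid",np.round((lo+hi)/2,1),"ext",np.round(hi-lo,1),"mean",np.round(t.mean(0),1))
E
python3 m.py
python3 - <<'E'
import cv2,numpy as np
a=cv2.imread("pics/top0.png");b=cv2.imread("pics/side0.png")
f=lambda i,x,y,w:cv2.resize(i[y-w:y+w,x-w:x+w],(390,390),interpolation=cv2.INTER_CUBIC)
cv2.imwrite("pics/c1.png",np.hstack([f(a,142,168,36),f(b,247,275,30)]))
E
```

```text
tips 8.0
top new 209 mid [450.6  70.9] ext [27.5 30.1] mean [450.3  70.3   8.7] ztop 11.3 bench -0.4
top collar 103 mid [ 453.  -173.6] ext [24.5 24. ] mean [ 452.9 -174.4    9.5] ztop 11.9 bench -0.2
top freehub 344 mid [ 424.3 -295.4] ext [31.6 32.2] mean [ 423.9 -295.    27.9] ztop 31.0 bench -0.2
top small 148 mid [ 405.  -362.6] ext [21.1 21.7] mean [ 405.2 -362.4   18.3] ztop 21.0 bench -0.2
top cap 220 mid [462.6 -59.9] ext [24.2 24.2] mean [462.3 -60.6  14.9] ztop 17.6 bench -0.2
top worn 201 mid [ 540.5 -106.5] ext [28.  27.5] mean [ 540.3 -106.3    8.7] ztop 11.4 bench 0.2
top hub 98 113 429 mid [579.9 238.3] ext [57.5 57.7] mean [575.9 232.3 109.8]
top hub 113 126 690 mid [579.4 237.3] ext [43.3 43.1] mean [577.8 235.3 118.6]
top hub 130 165 197 mid [579.  236.8] ext [14.8 13.4] mean [578.3 235.5 153.5]
top hub 145 170 153 mid [579.9 237.3] ext [16.5 13.7] mean [578.8 236.4 158.5]
side new 143 mid [449.2  68.5] ext [27.5 30.3] mean [449.4  67.8   8.8] ztop 10.4 bench 1.2
side collar 177 mid [ 452.9 -175.7] ext [22.1 24.9] mean [ 453.  -176.5    9.4] ztop 11.3 bench 0.8
side freehub 798 mid [ 424.1 -298.1] ext [32.2 32.2] mean [ 423.8 -300.    26. ] ztop 30.2 bench 0.6
side small 397 mid [ 405.5 -364.8] ext [22.  21.1] mean [ 405.5 -365.4   17.9] ztop 20.3 bench 0.6
side cap 196 mid [461.6 -61.9] ext [24.4 22.9] mean [462.1 -63.5  14.9] ztop 17.5 bench 0.9
side worn 203 mid [ 539.8 -108.3] ext [28.7 28.2] mean [ 539.9 -108.6    8.9] ztop 10.6 bench 1.6
side hub 98 113 203 mid [577.9 224.6] ext [52.3 32. ] mean [575.5 220.9 107.7]
side hub 113 126 248 mid [578.2 234.3] ext [41.9 41.1] mean [577.4 229.  119.7]
side hub 130 165 172 mid [579.1 235.8] ext [13.3 13.9] mean [578.7 233.4 148.2]
side hub 145 170 100 mid [579.  235.9] ext [13.1 14.2] mean [578.7 234.  155.9]
```

View pics/c1.png

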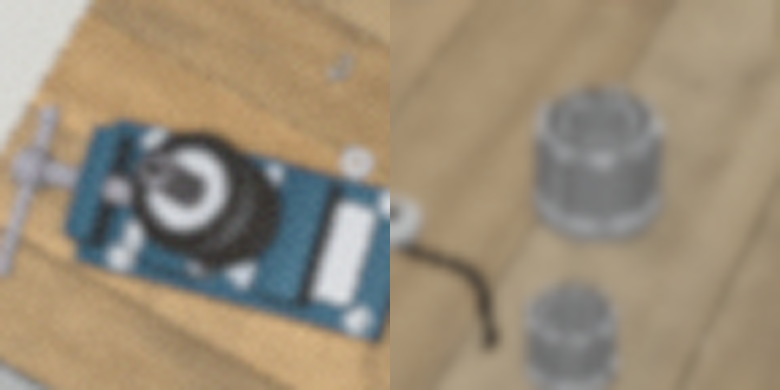

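Call:
step_arm(rows="0 0 0 0 0 8 8.5; 0 0 0 0 0 8.1 8.5; 5 -5 0 0 0 0 6; 5 -5 0 0 0 0 6; 5 -5 0 0 0 0 6; 5 -5 0 0 0 0 6; 5 -5 0 0 0 0 5; 0.4 -5 0 0 0 0 5; 0.4 -5 0 0 0 0 5; 0.4 -5 0 0 0 0 5; 0.4 -5 0 0 0 0 5; 0.4 -5 0 0 0 0 5", squeeze=30)

```text
clock: 2.8
position: [414.4, -127.7, 239.5]
eef_rot: [3.141, 0.001, 0.001]
wrist_force: [1.2, -0.8, -0.8]
grip_width: 50.0
grip_force: 0.0
```

```bash
cat > s.py <<'E'
import sys
from h import *
s=bot.sense();Rt=Rm(s["eef_rot"]);p=np.array(s["position"])
print("t",round(s["clock"],2),"p",np.round(p,1),"q",np.round(s["joint_positions"],2),"F",np.round(s["wrist_force"],1),"w",round(s["grip_width"],1),"g",round(s["grip_force"],1))
want=R.from_rotvec([np.pi,0,0]).as_matrix()
print("turn deg",np.round(np.degrees(R.from_matrix(Rt.T@want).as_rotvec()),2))
if len(sys.argv)>3: print("shift cm",np.round(Rt.T@(np.array(sys.argv[1:4],float)-p)/10,2))
E
python3 s.py 450.3 69.5 60
```

```text
t 2.8 p [ 414.4 -127.7  239.5] q [ 0.3   0.22 -0.16  2.07  0.05  0.85 -1.46] F [ 1.2 -0.8 -0.8] w 50.0 g 0.0
turn deg [ 0.01 -0.04  0.04]
shift cm [  3.59 -19.72  17.95]
```

Call:
step_arm(rows="0.9 -4.93 0 0 0 0 5; 0.9 -4.93 0 0 0 0 5; 0.9 -4.93 0 0 0 0 5; 0.89 -4.93 2 0 0 0 5; 0 0 5 0 0 0 5; 0 0 5 0 0 0 5; 0 0 4 0 0 0 5; 0 0 1.95 0 0 0 5; 0 0 0 0 0 0 5; 0 0 0 0 0 0 5")

```text
clock: 4.05
position: [450.6, 68.1, 60.6]
eef_rot: [-3.141, -0.001, -0.001]
wrist_force: [0.3, 0.7, 0.6]
grip_width: 50.0
grip_force: 0.0
```

```bash
python3 s.py 450.3 69.5 11
python3 - <<'E'
from h import *
a=bot.read_camera("top")["frame"];b=bot.read_camera("side")["frame"]
f=lambda i,x,y,w:cv2.resize(i[y-w:y+w,x-w:x+w],(390,390),interpolation=cv2.INTER_CUBIC)
cv2.imwrite("pics/c2.png",np.hstack([f(a,214,218,36),f(b,240,195,30)]))
E
```

```text
t 4.05 p [450.6  68.1  60.6] q [-0.13  0.57 -0.19  2.16  0.25  0.43 -2.09] F [0.3 0.7 0.6] w 50.0 g 0.0
turn deg [-0.01 -0.05  0.04]
shift cm [-0.03 -0.13  4.96]
```

View pics/c2.png

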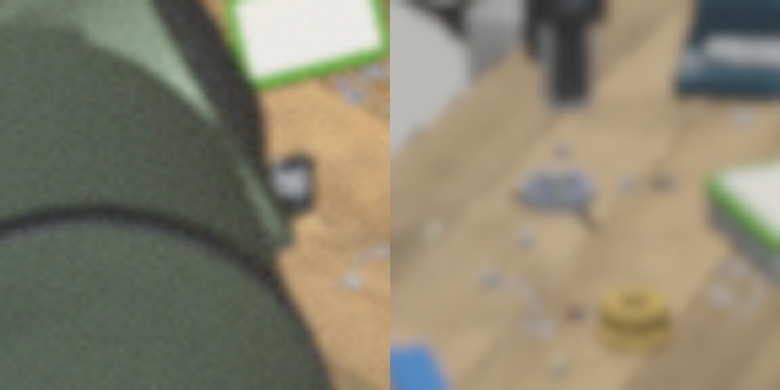

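Call:
step_arm(rows="0 -0.13 2.5 0 0 0 5; 0 0 1.5 0 0 0 5; 0 0 0.8 0 0 0 5; 0 0 0.15 0 0 0 4; 0 0 0 0 0 0 3; 0 0 0 0 0 0 2.5; 0 0 0 0 0 0 2.5; 0 0 0 0 0 0 2.5; 0 0 0 0 0 0 2.5", squeeze=30)

```text
clock: 5.28
position: [450.3, 69.4, 10.6]
eef_rot: [-3.142, -0.001, -0.001]
wrist_force: [-1.1, 0.7, 7.0]
grip_width: 29.8
grip_force: 30.2
```

```bash
python3 s.py 450.3 69.5 11
```

```text
t 5.28 p [450.3  69.4  10.6] q [-0.18  0.67 -0.14  2.17  0.29  0.31 -2.13] F [-1.1  0.7  7. ] w 29.8 g 30.2
turn deg [-0.01 -0.03  0.04]
shift cm [-0.   -0.01 -0.04]
```

Call:
step_arm(rows="0 0 -0.5 0 0 0 2.5; 0 0 -2 0 0 0 2.5; 0 0 -3 0 0 0 2.5; 0 0 -4 0 0 3 2.5; 0 0 -5 0 0 5 2.5; 0 0 -5 0 0 7 2.5; 0 0 0 0 0 0 2.5; 0 0 0 0 0 0 2.5")

```text
clock: 6.28
position: [449.9, 69.2, 205.2]
eef_rot: [3.115, -0.408, 0.0]
wrist_force: [-0.1, 0.1, -0.7]
grip_width: 29.6
grip_force: 29.8
```

```bash
python3 s.py 579.4 236.9 210
python3 - <<'E'
from h import *
p=bot.read_camera("side");b=p["frame"]
K=np.array(p["mtx"]);c=Rm(p["orientation"]).T@(np.array(bot.sense()["position"])-np.array(p["position"]));u,v=(K@c/c[2])[:2].astype(int);print(u,v)
f=lambda i,x,y,w:cv2.resize(i[y-w:y+w,x-w:x+w],(500,500),interpolation=cv2.INTER_CUBIC)
cv2.imwrite("pics/c3.png",f(b,u,v,25))
E
```

```text
t 6.28 p [449.9  69.2 205.2] q [-0.11  0.31 -0.21  2.06  0.09  0.78 -2.21] F [-0.1  0.1 -0.7] w 29.6 g 29.8
turn deg [  0.    -0.   -14.92]
shift cm [  8.2  -19.54  -0.48]
234 124
```

View pics/c3.png

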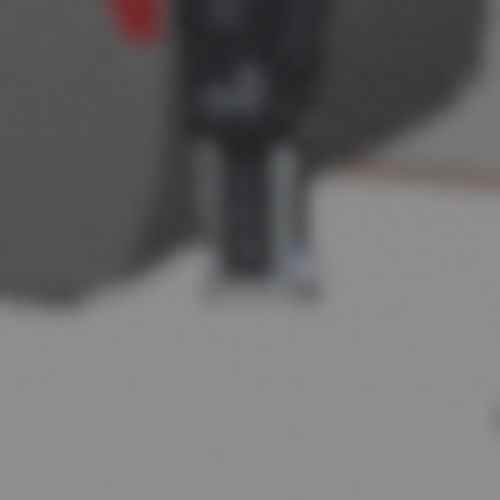

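Call:
step_arm(rows="0 0 0 0 0 -10 2.5; 0 0 0 0 0 -10 2.5; 0 0 0 0 0 -10 2.5; 0 0 0 0 0 -10 2.5; 0 0 0 0 0 0 2.5")

```text
clock: 6.95
position: [449.6, 69.1, 204.3]
eef_rot: [-3.067, -0.68, 0.003]
wrist_force: [-0.2, -0.6, -0.6]
grip_width: 29.8
grip_force: 29.8
```

```bash
python3 s.py 579.4 236.9 205
```

```text
t 6.95 p [449.6  69.1 204.3] q [ 0.01  0.32 -0.36  2.05  0.15  0.8  -1.57] F [-0.2 -0.6 -0.6] w 29.8 g 29.8
turn deg [-0.03  0.12 25.01]
shift cm [18.86 -9.72 -0.1 ]
```

Call:
step_arm(rows="4.7 -2.43 0 0 0 0 2.5; 4.7 -2.43 0 0 0 0 2.5; 4.7 -2.43 0 0 0 0 2.5; 4.75 -2.43 0 0 0 0 2.5; 0 0 0 0 0 0 2.5; 0 0 0 0 0 0 2.5; 0 0 0 0 0 0 2.5")

```text
clock: 7.82
position: [579.5, 236.2, 205.2]
eef_rot: [3.067, 0.678, -0.001]
wrist_force: [-0.3, 1.2, -0.8]
grip_width: 29.9
grip_force: 29.8
```

```bash
python3 s.py 579.4 236.9 185
cat > v.py <<'E'
import sys
from h import *
# held-part check: side+top crops round TCP, and point stats below tips
out=[]
for n in ("top","side"):
    p=bot.read_camera(n);K=np.array(p["mtx"]);t=np.array(bot.sense()["position"])
    c=Rm(p["orientation"]).T@(np.array([579.4,236.9,160])-np.array(p["position"]));u,v=(K@c/c[2])[:2].astype(int);print(n,u,v)
    out.append(cv2.resize(p["frame"][max(v-30,0):v+30,max(u-30,0):u+30],(390,390),interpolation=cv2.INTER_CUBIC))
    w=cloud(p).reshape(-1,3);w=w[~np.isnan(w[:,0])]
    for a,b in((t[2]-14,t[2]-4),(140,166)):
        q=w[(abs(w[:,2]-(a+b)/2)<(b-a)/2)&(np.hypot(w[:,0]-579,w[:,1]-237)<35)]
        if len(q)>4:
            lo,hi=np.percentile(q[:,:2],3,0),np.percentile(q[:,:2],97,0)
            print(n,np.round([a,b]),len(q),"mid",np.round((lo+hi)/2,1),"ext",np.round(hi-lo,1),"zmin",np.round(q[:,2].min(),1))
if len(sys.argv)>1: cv2.imwrite(sys.argv[1],np.hstack(out))
E
python3 v.py pics/c4.png
```

```text
t 7.83 p [579.5 236.2 205.2] q [-0.25  0.58 -0.35  1.62  0.22  0.99 -1.8 ] F [-0.3  1.2 -0.8] w 29.9 g 29.8
turn deg [ 0.04  0.03 24.91]
shift cm [ 0.02 -0.07  2.02]
top 135 163
top [191. 201.] 24 mid [575.7 233.4] ext [18.4 26.7] zmin 192.1
top [140 166] 31 mid [578.4 236.3] ext [12.8 12.4] zmin 140.5
side 268 124
side [191. 201.] 20 mid [577.6 226.8] ext [25.9 24.8] zmin 196.1
side [140 166] 43 mid [579.  232.6] ext [13.  11.5] zmin 140.4
```

View pics/c4.png

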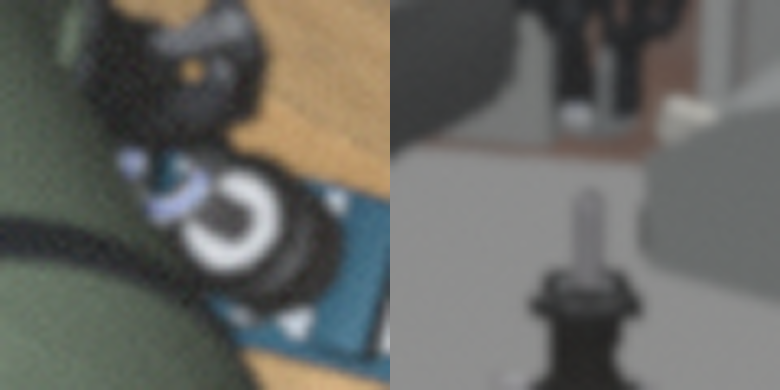

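```bash
cat > o.py <<'E'
import sys
from h import *
# overlay: args out, r, h, zoff(underside minus tcp z)
_,o,r,h,zo=sys.argv[:5];r,h,zo=map(float,(r,h,zo));out=[]
A=np.array([579.4,236.9])
th=np.linspace(0,2*np.pi,60)
for n in("top","side"):
    p=bot.read_camera(n);K=np.array(p["mtx"]);t=np.array(bot.sense()["position"])
    def pr(X):
        c=(np.array(X)-np.array(p["position"]))@Rm(p["orientation"]);return (c@K.T/c[:,2:])[:,:2]
    cen=pr([[*A,(t[2]+170)/2]])[0].astype(int);S=13;w=15 if n=="top" else 15
    w=15
    x0,y0=cen-w-0
    y0=cen[1]-20
    im=cv2.resize(p["frame"][y0:y0+40,x0:x0+30],None,fx=S,fy=S,interpolation=cv2.INTER_CUBIC)
    def ring(cx,cy,z,r,col):
        q=((pr(np.c_[cx+r*np.cos(th),cy+r*np.sin(th),z+0*th])-[x0,y0]+.5)*S).astype(int)
        cv2.polylines(im,[q],True,col,1,cv2.LINE_AA)
    ring(t[0],t[1],t[2]+zo,r,(0,0,255));ring(t[0],t[1],t[2]+zo+h,r,(0,255,255))
    ring(*A,163,6,(0,255,0));ring(*A,157,8.5,(0,255,0));ring(*A,122,23.5,(255,0,255))
    out.append(im)
cv2.imwrite(o,np.hstack(out))
E
python3 o.py pics/c5.png 16 9 -11
```

```text
(no output)
```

View pics/c5.png

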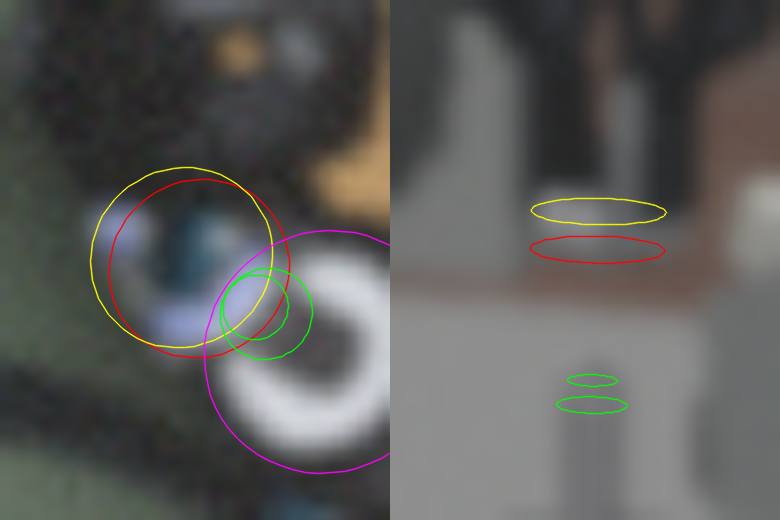

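The overlay shows the held bearing concentric with the axle to about 1 mm in both views, so I'm lowering it.

Call:
step_arm(rows="0 -0.05 2 0 0 0 2.5; 0 0 1 0 0 0 2.5; 0 0 0.6 0 0 0 2.5; 0 0 0.6 0 0 0 2.5; 0 0 0.6 0 0 0 2.5; 0 0 0 0 0 0 2.5")

```text
clock: 8.78
position: [579.7, 238.2, 157.1]
eef_rot: [-3.066, -0.681, -0.001]
wrist_force: [1.7, 5.0, -3.3]
grip_width: 29.9
grip_force: 29.9
```

```bash
python3 s.py 579.4 236.9 131
```

```text
t 8.78 p [579.7 238.2 157.1] q [-0.26  0.63 -0.33  1.66  0.25  0.89 -1.83] F [ 1.7  5.  -3.3] w 29.9 g 29.9
turn deg [-0.04 -0.03 25.06]
shift cm [-0.08  0.1   2.61]
```

Call:
step_arm(rows="0.08 -0.1 0 0 0 0 2.5; 0 0 0.7 0 0 0 2.5; 0 0 0.7 0 0 0 2.5; 0 0 0.5 0 0 0 2.5; 0 0 0 0 0 0 2.5")

```text
clock: 9.4
position: [579.6, 238.7, 137.7]
eef_rot: [3.067, 0.681, -0.001]
wrist_force: [0.3, 0.5, 0.1]
grip_width: 30.0
grip_force: 30.2
```

```bash
python3 s.py 579.8 238.4 131
```

```text
t 9.4 p [579.6 238.7 137.7] q [-0.27  0.66 -0.33  1.67  0.26  0.86 -1.84] F [0.3 0.5 0.1] w 30.0 g 30.2
turn deg [1.000e-02 5.000e-02 2.504e+01]
shift cm [0.01 0.04 0.67]
```

Forces are near zero, so it's on the axle freely. I'm going down to the rim.

Call:
step_arm(rows="0 0 0.3 0 0 0 2.5; 0 0 0.15 0 0 0 2.5; 0 0 0.15 0 0 0 2.5; 0 0 0 0 0 0 2.5; 0 0 0 0 0 0 2.5")

```text
clock: 10.02
position: [579.9, 238.9, 132.4]
eef_rot: [-3.067, -0.681, -0.0]
wrist_force: [-0.2, -0.1, -0.3]
grip_width: 29.7
grip_force: 30.2
```

Call:
step_arm(rows="0 0 0.15 0 0 0 2.5; 0 0 0 0 0 0 2.5; 0 0 0 0 0 0 3.2; 0 0 0 0 0 0 3.6; 0 0 0 0 0 0 4; 0 0 0 0 0 0 4; 0 0 -2 0 0 0 4; 0 0 -3 0 0 0 4; 0 0 -4 0 0 0 5; 0 0 0 0 0 0 5")

```text
clock: 11.28
position: [581.2, 239.7, 225.2]
eef_rot: [-3.066, -0.681, -0.009]
wrist_force: [-0.2, -0.8, -0.5]
grip_width: 49.4
grip_force: 0.0
```

```bash
python3 s.py 453 -174 120; sed -i 's/579.4,236.9/579.8,238.5/' o.py
cat > st.py <<'E'
import sys
from h import *
# stack check: height of ring around axle, top faces, via both cameras
for n in("top","side"):
    W=np.concatenate([cloud(bot.read_camera(n)).reshape(-1,3) for _ in range(2)])
    r=np.hypot(W[:,0]-579.5,W[:,1]-237.5)
    for a,b in((10,15),(9.5,12.5),(20,23)):
        q=W[(r>a)&(r<b)&(W[:,2]>100)];
        if len(q): print(n,a,b,len(q),"z",np.round(np.percentile(q[:,2],[10,50,90]),1))
E
python3 st.py; python3 o.py pics/c6.png 16 9 -11
```

```text
t 11.28 p [581.2 239.7 225.2] q [-0.25  0.56 -0.35  1.6   0.22  1.02 -1.8 ] F [-0.2 -0.8 -0.5] w 49.4 g 0.0
turn deg [-0.07 -0.33 25.04]
shift cm [-29.18  32.06  10.35]
top 10 15 324 z [123.9 593.8 596.7]
top 9.5 12.5 168 z [123.7 594.  596. ]
top 20 23 443 z [116.5 591.9 615.8]
side 10 15 128 z [125.1 306.5 334.3]
side 9.5 12.5 62 z [130.2 315.1 334. ]
side 20 23 207 z [113.9 283.6 331.8]
```

View pics/c6.png

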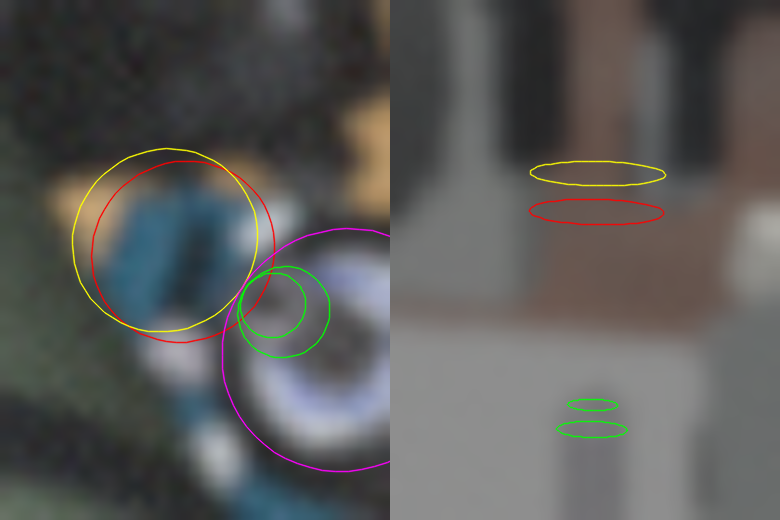

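The left image shows the bearing lying in the seat around the axle. Next is the collar.

Call:
step_arm(rows="-3.65 4 0 0 0 0 5; -3.65 4 0 0 0 0 5; -3.65 4 0 0 0 0 5; -3.65 4 0 0 0 0 5; -3.65 4 0 0 0 0 5; -3.65 4 2 0 0 0 4.5; -3.65 4 4 0 0 0 4.2; -3.63 4 4.3 0 0 0 4.2; 0 0 0 0 0 0 4.2; 0 0 0 0 0 0 4.2")

```text
clock: 12.82
position: [453.7, -165.6, 124.6]
eef_rot: [-3.066, -0.681, 0.0]
wrist_force: [0.2, 0.3, -0.2]
grip_width: 41.9
grip_force: 0.0
```

```bash
python3 s.py 453 -174.3 60; python3 st.py; python3 m.py | egrep "collar|freehub|cap|tips"
```

```text
t 12.82 p [ 453.7 -165.6  124.6] q [ 0.43  0.48 -0.27  2.06  0.21  0.63 -1.11] F [ 0.2  0.3 -0.2] w 41.9 g 0.0
turn deg [-4.000e-02  1.000e-02  2.504e+01]
shift cm [-0.44  0.77  6.46]
top 10 15 98 z [121.8 124.4 126.9]
top 9.5 12.5 46 z [122.1 124.3 127. ]
top 20 23 155 z [112.8 120.9 123.6]
side 10 15 19 z [122.9 125.9 126.5]
side 9.5 12.5 7 z [125.9 126.2 126.5]
side 20 23 40 z [112.6 119.3 123.5]
tips 8.0
top collar 2353 mid [ 452.7 -171.6] ext [43.8 43.1] mean [ 451.3 -170.8  534.7] ztop 559.2 bench nanTraceback (most recent call last):
  File "m.py", line 13, in <module>
    lo,hi=np.percentile(t[:,:2],3,0),np.percentile(t[:,:2],97,0)
          ~~~~~~~~~~~~~^^^^^^^^^^^^^
    return _quantile_unchecked(
        a, q, axis, out, overwrite_input, method, keepdims, weights)
    return _ureduce(a,
                    func=_quantile_ureduce_func,
    ...<5 lines>...
                    overwrite_input=overwrite_input,
                    method=method)
    r = func(a, **kwargs)
    result = _quantile(arr,
                       quantiles=q,
    ...<2 lines>...
                       out=out,
                       weights=wgt)
    slices_having_nans = np.isnan(arr[-1, ...])
                                  ~~~^^^^^^^^^
IndexError: index -1 is out of bounds for axis 0 with size 0
```

Call:
step_arm(rows="-0.43 0.75 3 0 0 0 4.2; 0 0 4 0 0 0 4.2; 0 0 2.5 0 0 0 4.2; 0 0 1.6 0 0 0 4.2; 0 0 0.3 0 0 0 4.2; 0 0 0 0 0 0 3; 0 0 0 0 0 0 1.8; 0 0 0 0 0 0 1.8; 0 0 0 0 0 0 1.8; 0 0 0 0 0 0 1.8")

```text
clock: 14.58
position: [453.4, -174.7, 11.6]
eef_rot: [3.066, 0.681, 0.002]
wrist_force: [-1.1, 0.6, 8.4]
grip_width: 23.7
grip_force: 29.5
```

```bash
python3 s.py 453 -174.3 11
```

```text
t 14.57 p [ 453.4 -174.7   11.6] q [ 0.38  0.7  -0.17  2.09  0.31  0.37 -1.18] F [-1.1  0.6  8.4] w 23.7 g 29.5
turn deg [ 0.04 -0.07 25.03]
shift cm [-0.01 -0.06  0.06]
```

Call:
step_arm(rows="0 0 -1 0 0 0 1.8; 0 0 -4 0 0 0 1.8; 0 0 -5 0 0 0 1.8; 0 0 -5.5 0 0 0 1.8; 3.65 -4.05 -4 0 0 0 1.8; 3.65 -4.05 0 0 0 0 1.8; 3.65 -4.05 0 0 0 0 1.8; 3.65 -4.05 0 0 0 0 1.8; 3.65 -4.05 0 0 0 0 1.8; 3.65 -4.05 0 0 0 0 1.8; 3.65 -4.05 0 0 0 0 1.8; 3.2 -3.6 0 0 0 0 1.8")

```text
clock: 16.08
position: [577.1, 234.5, 203.7]
eef_rot: [-3.067, -0.682, -0.001]
wrist_force: [-0.2, -0.0, -0.9]
grip_width: 23.6
grip_force: 29.6
```

Call:
step_arm(rows="0 0 0 0 0 0 1.8; 0 0 0 0 0 0 1.8; 0 0 0 0 0 0 1.8")

```text
clock: 16.45
position: [577.0, 231.3, 203.2]
eef_rot: [3.067, 0.679, 0.0]
wrist_force: [-0.2, 0.8, -0.2]
grip_width: 23.8
grip_force: 29.6
```

```bash
python3 s.py 579.7 238.6 190
```

```text
t 16.45 p [577.  231.3 203.2] q [-0.23  0.57 -0.36  1.63  0.24  0.98 -1.81] F [-0.2  0.8 -0.2] w 23.8 g 29.6
turn deg [ 3.000e-02 -1.000e-02  2.496e+01]
shift cm [ 0.55 -0.55  1.32]
```

Call:
step_arm(rows="0.55 -0.55 1.2 0 0 0 1.8; 0 0 0 0 0 0 1.8; 0 0 0 0 0 0 1.8")

```text
clock: 16.82
position: [579.5, 239.9, 190.5]
eef_rot: [3.067, 0.681, -0.001]
wrist_force: [0.3, 0.3, -0.3]
grip_width: 23.7
grip_force: 29.6
```

```bash
python3 s.py 579.7 238.6 180;python3 o.py pics/c7.png 13 10 -11
```

```text
t 16.82 p [579.5 239.9 190.5] q [-0.25  0.6  -0.36  1.63  0.24  0.96 -1.82] F [ 0.3  0.3 -0.3] w 23.7 g 29.6
turn deg [ 0.    0.03 25.04]
shift cm [-0.03  0.12  1.05]
```

View pics/c7.png

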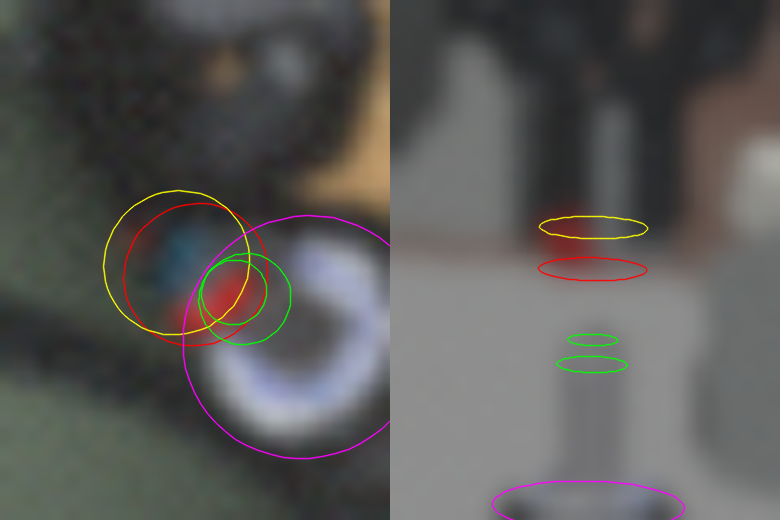

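Run:
```python
from h import *
for n in("top","side"):
    p=bot.read_camera(n);t=np.array(bot.sense()["position"]);K=np.array(p["mtx"])
    def pr(X):
        c=(np.array(X)-np.array(p["position"]))@Rm(p["orientation"]);return (c@K.T/c[:,2:])[:,:2]
    u,v=pr([t-[0,0,6]])[0]
    f=p["frame"].astype(int);red=f[...,2]-np.maximum(f[...,0],f[...,1])
    y0,x0=int(v)-6,int(u)-9
    print(n,u-x0,v-y0);print(red[y0:y0+13,x0:x0+19])
```

```text
top 9.78171664070851 6.107717763101448
[[ -4  -8  -6  -3   1   1   0  -3  -5  -2   0  -3   1   0  -3   4   4   2
    9]
 [ -4  -3  -7  -1  -3   0   0  -1  -5  -2   0   2   0  -1   0   1   2   4
    5]
 [-10  -5  -3  -7  -1   2   4   1   1  -2  -2  -6  -3  -4   0  -1  -1  -1
   -4]
 [ -9  -7  -4  -6   0   9  17  13   0 -14 -21 -13  -6  -2  -2   0  -1   1
   -3]
 [ -7  -6  -6  -5   0  19  27  21 -10 -33 -38 -26 -10  -4  -4  -2   1  -3
   -5]
 [ -5  -7  -4  -7   0   7  19   9 -20 -39 -45 -31 -13   3   8   1   0  -3
  -14]
 [ -9  -9  -4  -3  -6   0   0  -1 -25 -43 -35 -18   1  26  37  25   5  -4
  -21]
 [-12 -10  -3  -9  -8  -5  -6  -9 -26 -34 -21  -3  29  69  86  52  17  -1
   -9]
 [ -7  -7  -8  -7  -9  -5  -8 -10 -20 -15   3  32  74 108 106  59  20   1
   -3]
 [-10 -10  -5  -9  -6  -5  -4  -8   0  26  54  79 107 113  88  40  14   4
    2]
 [ -5  -5  -7  -6  -5  -8  -8  -2  12  49  92 107 106  82  46  18   3   3
    2]
 [ -5  -4  -1  -3  -4  -4  -5  -3   9  34  69  70  48  20   4   2   4  -1
   -2]
 [ -8  -4  -8  -4  -9  -3  -3  -6  -5   4  18  15  -3 -16 -21 -14  -3  -2
    0]]
side 9.127730989696431 6.596370624196112
[[-2 -2 -2 -3 -2 -2 -1 -1 -2 -2 -3 -3 -4 -3 -3 -2  8 14 16]
 [-2 -2 -2 -2 -3 -1 -1 -2 -1 -3 -3 -4 -3 -3 -4 -2  8 14 16]
 [-1 -2 -3 -2 -2 -1  0  0  1 -2 -4 -3 -4 -3 -4 -1  8 15 15]
 [-1 -2 -2 -2 -1  1  8 17 14  3 -3 -5 -3 -3 -3  0  8 14 16]
 [-1 -1 -2 -2  0 13 33 44 36 13 -1 -3 -3 -3 -2  1  9 15 16]
 [ 1  1  0  0  5 27 56 68 57 25  2 -4 -3 -2 -2  3 11 16 17]
 [ 6  6  6  6 10 30 60 74 65 33  6 -1 -1 -2 -1  5 12 15 15]
 [ 7  8  8  9 10 22 47 65 64 38 13  4  2  2  2  6 13 14 11]
 [ 4  4  4  5  6 13 27 40 43 32 18 11  7  5  5  7 10 10  5]
 [ 1  1  1  1  2  5 10 14 17 15 11  7  5  3  3  4  5  5  1]
 [ 0  0  0  1  0  1  2  3  3  3  2  2  1  0  1  1  2  1  0]
 [ 0 -1  0 -1  0  0  0  0  0 -1 -1  1  0  0  0  0  0 -1 -1]
 [ 0  0  0  0  0  0  0 -1  0  0  0  0  0 -1  0  0  0  0 -1]]
```

Call:
step_arm(rows="0 0.06 0.8 0 0 0 1.8; 0 0 0.6 0 0 0 1.8; 0 0 0.6 0 0 0 1.8; 0 0 0.6 0 0 0 1.8; 0 0 0.6 0 0 0 1.8; 0 0 0 0 0 0 1.8")

```text
clock: 17.77
position: [579.6, 239.3, 158.2]
eef_rot: [3.067, 0.681, -0.001]
wrist_force: [0.8, -0.1, -0.3]
grip_width: 23.5
grip_force: 29.6
```

```bash
python3 s.py 579.7 238.6 137
```

```text
t 17.77 p [579.6 239.3 158.2] q [-0.25  0.63 -0.35  1.65  0.26  0.9  -1.84] F [ 0.8 -0.1 -0.3] w 23.5 g 29.6
turn deg [1.000e-02 4.000e-02 2.505e+01]
shift cm [-0.02  0.07  2.12]
```

Call:
step_arm(rows="0 0.03 0.7 0 0 0 1.8; 0 0 0.7 0 0 0 1.8; 0 0 0.4 0 0 0 1.8; 0 0 0.2 0 0 0 1.8; 0 0 0 0 0 0 1.8; 0 0 0.1 0 0 0 1.8; 0 0 0 0 0 0 1.8")

```text
clock: 18.65
position: [580.0, 239.1, 137.8]
eef_rot: [-3.067, -0.681, -0.0]
wrist_force: [0.5, 1.2, -0.2]
grip_width: 23.9
grip_force: 29.6
```

Call:
step_arm(rows="0 0 0 0 0 0 2.6; 0 0 0 0 0 0 3.2; 0 0 0 0 0 0 3.6; 0 0 0 0 0 0 3.6; 0 0 -3 0 0 0 3.6; 0 0 -4 0 0 0 5; 0 0 -2 0 0 0 5.4; -3.67 4.18 0 0 0 0 5.4; -3.67 4.18 0 0 0 0 5.4; -3.67 4.18 0 0 0 0 5.4; -3.67 4.18 0 0 0 0 5.4; -3.67 4.18 0 0 0 0 5.4")

```text
clock: 20.15
position: [501.5, -29.6, 227.9]
eef_rot: [3.067, 0.681, 0.001]
wrist_force: [0.7, -0.3, 0.6]
grip_width: 54.1
grip_force: 0.0
```

Call:
step_arm(rows="-3.67 4.18 0 0 0 0 5.4; -3.67 4.18 0 0 0 0 5.4; -3.67 4.18 0 0 0 0 5.4; -3.67 4.18 0 0 0 0 5.4; -3.67 4.18 2 0 0 0 5.4; 0 0 4 0 0 0 5.4; 0 0 4 0 0 0 5.4; 0 0 0 0 0 0 5.4; 0 0 0 0 0 0 5.4")

```text
clock: 21.28
position: [425.0, -295.1, 129.0]
eef_rot: [3.066, 0.681, 0.001]
wrist_force: [0.2, 0.8, 0.7]
grip_width: 54.2
grip_force: 0.0
```

```bash
python3 s.py 424.1 -295.4 60; python3 st.py;  python3 - <<'E'
from h import *
a=bot.read_camera("top")["frame"];b=bot.read_camera("side")["frame"]
f=lambda i,x,y,w:cv2.resize(i[y-w:y+w,x-w:x+w],(390,390),interpolation=cv2.INTER_CUBIC)
cv2.imwrite("pics/c8.png",np.hstack([f(a,139,165,20),f(b,247,265,25)]))
E
```

```text
t 21.27 p [ 425.  -295.1  129. ] q [ 0.66  0.51 -0.23  1.97  0.18  0.67 -0.81] F [0.2 0.8 0.7] w 54.2 g 0.0
turn deg [ 0.04 -0.05 25.06]
shift cm [-0.1  -0.02  6.9 ]
top 10 15 122 z [122.9 128.3 135.2]
top 9.5 12.5 74 z [122.8 132.2 135.6]
top 20 23 161 z [113.1 120.4 123.3]
side 20 23 9 z [113.7 119.7 123.2]
```

View pics/c8.png

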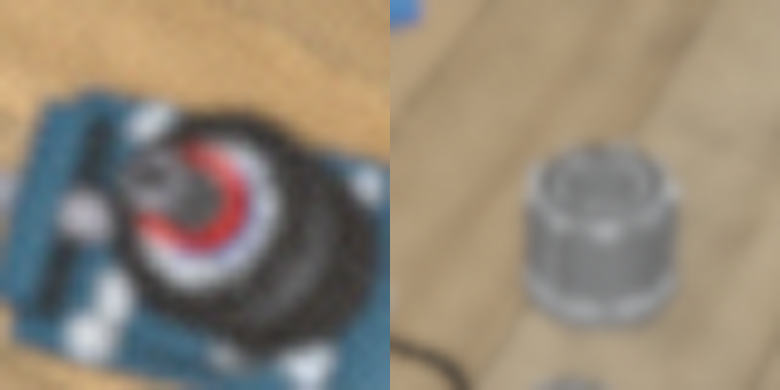

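The left crop shows the red collar down on the bearing, with its top at about 135 mm, and the right crop shows the tall freehub with its wide foot down. I'm gripping it.

Call:
step_arm(rows="-0.06 0 4 0 0 0 5.4; 0 0 3.5 0 0 0 5.4; 0 0 2.5 0 0 0 5.4; 0 0 1.1 0 0 0 5.4; 0 0 0 0 0 0 4.5; 0 0 0 0 0 0 3.8; 0 0 0 0 0 0 3; 0 0 0 0 0 0 3; 0 0 0 0 0 0 3; 0 0 0 0 0 0 3", squeeze=40)

```text
clock: 22.82
position: [424.4, -295.6, 17.9]
eef_rot: [3.066, 0.681, 0.002]
wrist_force: [-0.5, 0.9, 6.9]
grip_width: 33.4
grip_force: 39.1
```

```bash
python3 s.py 424.1 -295.4 18
```

```text
t 22.82 p [ 424.4 -295.6   17.9] q [ 0.61  0.71 -0.16  2.01  0.25  0.44 -0.87] F [-0.5  0.9  6.9] w 33.4 g 39.1
turn deg [ 0.07 -0.07 25.03]
shift cm [-0.02 -0.03 -0.01]
```

Call:
step_arm(rows="0 0 -1 0 0 0 3; 0 0 -4 0 0 0 3; 0 0 -5 0 0 0 3; 0 0 -5 0 0 0 3; 0 0 -5 0 0 0 3; 3.67 -4.18 0 0 0 0 3; 3.67 -4.18 0 0 0 0 3; 3.67 -4.18 0 0 0 0 3; 3.67 -4.18 0 0 0 0 3; 3.67 -4.18 0 0 0 0 3; 3.67 -4.18 0 0 0 0 3; 3.67 -4.18 0 0 0 0 3")

```text
clock: 24.32
position: [532.9, 80.3, 217.9]
eef_rot: [3.066, 0.681, 0.001]
wrist_force: [0.4, -0.3, -0.7]
grip_width: 33.4
grip_force: 40.5
```

Call:
step_arm(rows="3.67 -4.18 0 0 0 0 3; 3.67 -4.18 0 0 0 0 3; 3.67 -4.18 0 0 0 0 3; 0 0 0 0 0 0 3; 0 0 0 0 0 0 3; 0 0 0 0 0 0 3")

```text
clock: 25.08
position: [579.5, 237.6, 217.3]
eef_rot: [3.067, 0.679, 0.0]
wrist_force: [0.3, -0.5, -2.2]
grip_width: 33.7
grip_force: 40.5
```

```bash
python3 s.py 579.8 239.0 200
```

```text
t 25.07 p [579.5 237.6 217.3] q [-0.23  0.57 -0.38  1.61  0.24  1.01 -1.81] F [ 0.3 -0.5 -2.2] w 33.7 g 40.5
turn deg [ 3.000e-02 -2.000e-02  2.496e+01]
shift cm [ 0.09 -0.12  1.73]
```

Call:
step_arm(rows="0.09 -0.11 1.9 0 0 0 3; 0 0 0 0 0 0 3; 0 0 0 0 0 0 3")

```text
clock: 25.45
position: [579.7, 240.1, 197.5]
eef_rot: [3.067, 0.681, -0.001]
wrist_force: [0.5, -0.5, -1.3]
grip_width: 33.9
grip_force: 40.5
```

```bash
python3 s.py 579.8 239.0 181;python3 o.py pics/c9.png 18.3 29 -18
```

```text
t 25.45 p [579.7 240.1 197.5] q [-0.24  0.59 -0.37  1.62  0.25  0.98 -1.83] F [ 0.5 -0.5 -1.3] w 33.9 g 40.5
turn deg [ 0.    0.03 25.03]
shift cm [-0.03  0.1   1.65]
```

View pics/c9.png

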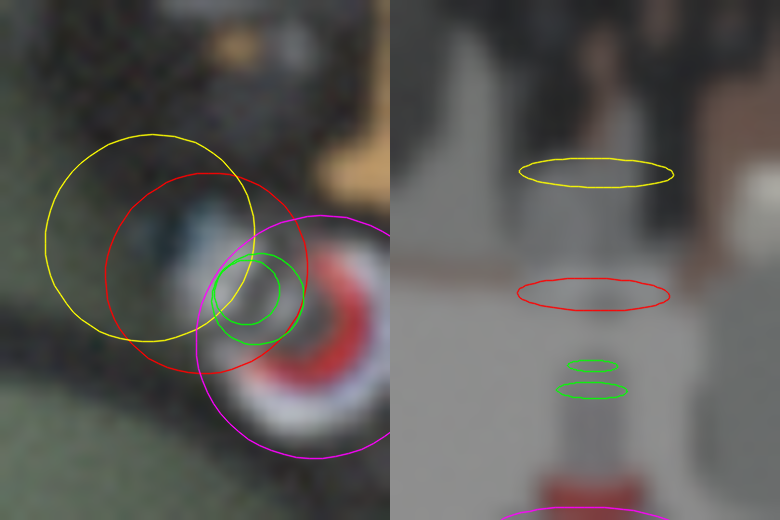

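The held freehub overlays the model, and the collar is red and flat on the bearing. I'm lowering it.

Call:
step_arm(rows="-0.02 0.06 1 0 0 0 3; 0 0 0.6 0 0 0 3; 0 0 0.6 0 0 0 3; 0 0 0.6 0 0 0 3; 0 0 0.3 0 0 0 3; 0 0 0 0 0 0 3")

```text
clock: 26.3
position: [579.8, 239.6, 166.5]
eef_rot: [-3.067, -0.681, 0.0]
wrist_force: [-0.8, 0.8, -1.2]
grip_width: 33.9
grip_force: 40.5
```

```bash
python3 s.py 579.8 239.0 145
```

```text
t 26.3 p [579.8 239.6 166.5] q [-0.25  0.63 -0.36  1.65  0.26  0.92 -1.84] F [-0.8  0.8 -1.2] w 33.9 g 40.5
turn deg [-0.000e+00  1.000e-02  2.504e+01]
shift cm [-0.02  0.06  2.15]
```

Call:
step_arm(rows="0 0.03 0.5 0 0 0 3; 0 0 0.5 0 0 0 3; 0 0 0.4 0 0 0 3; 0 0 0.3 0 0 0 3; 0 0 0 0 0 0 3; 0 0 0 0 0 0 3")

```text
clock: 27.05
position: [580.0, 239.4, 149.9]
eef_rot: [-3.067, -0.681, -0.0]
wrist_force: [0.2, 0.1, -1.3]
grip_width: 33.4
grip_force: 40.5
```

```bash
python3 s.py 579.8 239.0 145
```

```text
t 27.05 p [580.  239.4 149.9] q [-0.25  0.65 -0.36  1.66  0.27  0.89 -1.85] F [ 0.2  0.1 -1.3] w 33.4 g 40.5
turn deg [-1.000e-02 -1.000e-02  2.504e+01]
shift cm [-0.04  0.03  0.49]
```

Call:
step_arm(rows="0 0 0.3 0 0 0 3; 0 0 0.15 0 0 0 3; 0 0 0 0 0 0 3; 0 0 0 0 0 0 3.6; 0 0 0 0 0 0 4.2; 0 0 0 0 0 0 4.6; 0 0 0 0 0 0 4.6; 0 0 -3 0 0 0 4.6; 0 0 -4 0 0 0 4.6; 0 0 -2 0 0 0 4.6; -3.89 3.7 0 0 0 0 4.2; -3.89 3.7 0 0 0 0 4.2")

```text
clock: 28.55
position: [540.1, 138.4, 235.3]
eef_rot: [3.066, 0.682, 0.001]
wrist_force: [1.1, 0.0, -1.0]
grip_width: 42.1
grip_force: 0.0
```

Call:
step_arm(rows="-3.89 3.7 0 0 0 0 4.2; -3.89 3.7 0 0 0 0 4.2; -3.89 3.7 0 0 0 0 4.2; -3.89 3.7 3 0 0 0 4.2; 0 0 4 0 0 0 4.2; 0 0 4 0 0 0 4.2; 0 0 0 0 0 0 4.2; 0 0 0 0 0 0 4.2")

```text
clock: 29.55
position: [463.1, -60.4, 126.4]
eef_rot: [3.067, 0.681, 0.001]
wrist_force: [0.3, 1.1, 0.1]
grip_width: 41.9
grip_force: 0.0
```

```bash
python3 s.py 462.4 -60.3 60; python3 st.py;  python3 - <<'E'
from h import *
a=bot.read_camera("top")["frame"];b=bot.read_camera("side")["frame"]
f=lambda i,x,y,w:cv2.resize(i[y-w:y+w,x-w:x+w],(390,390),interpolation=cv2.INTER_CUBIC)
cv2.imwrite("pics/c10.png",np.hstack([f(a,139,165,20),f(b,266,135,25)]))
E
```

```text
t 29.55 p [463.1 -60.4 126.4] q [ 0.24  0.46 -0.31  2.09  0.23  0.62 -1.36] F [0.3 1.1 0.1] w 41.9 g 0.0
turn deg [ 1.000e-02 -5.000e-02  2.506e+01]
shift cm [-0.06 -0.04  6.64]
top 10 15 142 z [151.  154.8 156.8]
top 9.5 12.5 70 z [149.2 154.7 156.8]
top 20 23 127 z [112.5 120.1 122.8]
side 10 15 58 z [136.5 151.6 156.3]
side 9.5 12.5 7 z [139.  154.9 155.7]
side 20 23 31 z [111.9 118.4 137.8]
```

View pics/c10.png

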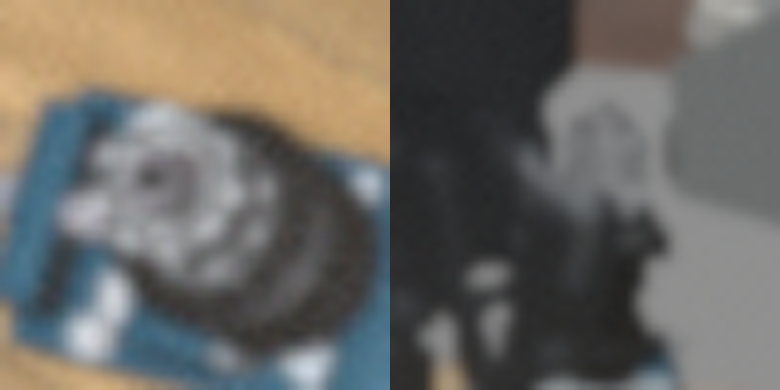

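The freehub is home: its top is at about 155 mm and it sits over the axle in both crops. Now the end cap.

Call:
step_arm(rows="-0.05 0 4 0 0 0 4.2; 0 0 3.5 0 0 0 4.2; 0 0 2.5 0 0 0 4.2; 0 0 1.1 0 0 0 4.2; 0 0 0 0 0 0 3.2; 0 0 0 0 0 0 2; 0 0 0 0 0 0 1.8; 0 0 0 0 0 0 1.8; 0 0 0 0 0 0 1.8; 0 0 0 0 0 0 1.8", squeeze=30)

```text
clock: 31.1
position: [462.5, -60.9, 14.9]
eef_rot: [3.066, 0.681, 0.002]
wrist_force: [-0.5, -0.5, 9.8]
grip_width: 24.1
grip_force: 30.2
```

Call:
step_arm(rows="0 0 -1 0 0 0 1.8; 0 0 -4 0 0 0 1.8; 0 0 -5 0 0 0 1.8; 0 0 -5 0 0 0 1.8; 0 0 -5 0 0 0 1.8; 3.89 -3.7 0 0 0 0 1.8; 3.89 -3.7 0 0 0 0 1.8; 3.89 -3.7 0 0 0 0 1.8; 3.89 -3.7 0 0 0 0 1.8; 3.89 -3.7 0 0 0 0 1.8; 3.89 -3.7 0 0 0 0 1.8; 0 0 0 0 0 0 1.8")

```text
clock: 32.6
position: [579.0, 243.4, 214.5]
eef_rot: [-3.063, -0.688, 0.0]
wrist_force: [-0.7, -1.2, -0.7]
grip_width: 23.8
grip_force: 29.7
```

Call:
step_arm(rows="0 0 0 0 0 0 1.8; 0 0 0 0 0 0 1.8")

```text
clock: 32.85
position: [579.5, 237.8, 214.7]
eef_rot: [3.067, 0.679, 0.0]
wrist_force: [-0.4, 0.7, 0.2]
grip_width: 24.3
grip_force: 29.7
```

```bash
python3 s.py 580 239.4 190
```

```text
t 32.85 p [579.5 237.8 214.7] q [-0.22  0.57 -0.4   1.61  0.25  1.01 -1.83] F [-0.4  0.7  0.2] w 24.3 g 29.7
turn deg [ 3.000e-02 -1.000e-02  2.497e+01]
shift cm [ 0.11 -0.12  2.47]
```

Call:
step_arm(rows="0.08 -0.08 2.4 0 0 0 1.8; 0 0 0 0 0 0 1.8; 0 0 0 0 0 0 1.8; 0 0 0 0 0 0 1.8; 0 0 0 0 0 0 1.8")

```text
clock: 33.48
position: [580.1, 240.2, 190.8]
eef_rot: [-3.067, -0.681, -0.001]
wrist_force: [-0.8, -0.0, 0.1]
grip_width: 24.2
grip_force: 29.7
```

```bash
python3 s.py 580 239.4 171;python3 o.py pics/c11.png 15 5 -15
```

```text
t 33.48 p [580.1 240.2 190.8] q [-0.23  0.6  -0.39  1.62  0.27  0.97 -1.84] F [-0.8 -0.   0.1] w 24.2 g 29.7
turn deg [-1.000e-02 -4.000e-02  2.504e+01]
shift cm [-0.04  0.07  1.98]
```

View pics/c11.png

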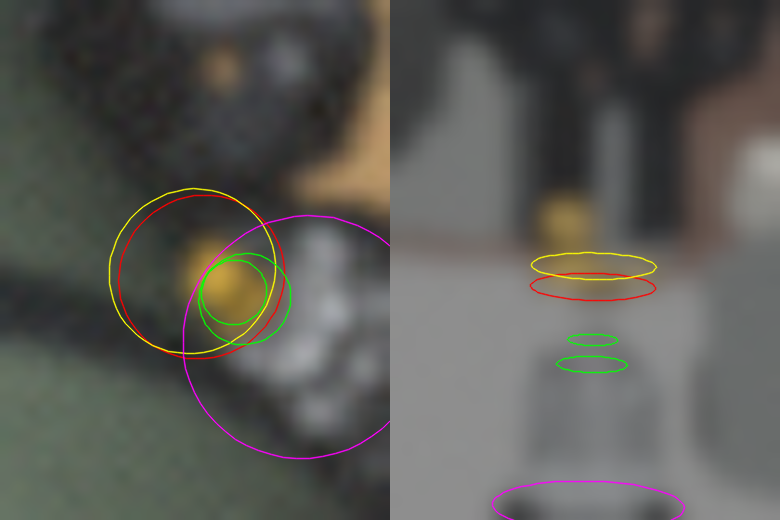

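Call:
step_arm(rows="-0.02 0.04 0.8 0 0 0 1.8; 0 0 0.4 0 0 0 1.8; 0 0 0.3 0 0 0 1.8; 0 0 0.2 0 0 0 1.8; 0 0 0 0 0 0 1.8; 0 0 0 0 0 0 1.8")

```text
clock: 34.33
position: [580.0, 239.8, 173.4]
eef_rot: [-3.067, -0.681, -0.0]
wrist_force: [0.1, 0.0, 0.2]
grip_width: 24.2
grip_force: 29.7
```

```bash
python3 s.py 580 239.4 171
```

```text
t 34.33 p [580.  239.8 173.4] q [-0.23  0.62 -0.39  1.64  0.28  0.94 -1.85] F [0.1 0.  0.2] w 24.2 g 29.7
turn deg [-1.000e-02 -1.000e-02  2.504e+01]
shift cm [-0.01  0.04  0.24]
```

Call:
step_arm(rows="0 0.02 0.2 0 0 0 1.8; 0 0 0.1 0 0 0 1.8; 0 0 0 0 0 0 1.8; 0 0 0 0 0 0 2.6; 0 0 0 0 0 0 3.2; 0 0 0 0 0 0 3.6; 0 0 0 0 0 0 3.8; 0 0 -2 0 0 0 3.8; 0 0 -4 0 0 0 4; 0 0 -4 0 0 0 4; -3.89 3.7 0 0 0 0 4.2; -3.89 3.7 0 0 0 0 4.2")

```text
clock: 35.83
position: [540.2, 138.6, 270.4]
eef_rot: [3.067, 0.682, 0.001]
wrist_force: [1.2, -0.1, -0.2]
grip_width: 41.8
grip_force: 0.0
```

Call:
step_arm(rows="-3.89 3.7 0 0 0 0 4.2; -3.89 3.7 0 0 0 0 4.2; -3.89 3.7 0 0 0 0 4.2; -3.89 3.7 0 0 0 0 4.2; -2 4 0 0 0 0 4.2; -2 4 0 0 0 0 4.2; -2 4 0 0 0 0 4.2; 0 0 0 0 0 0 4.2; 0 0 0 0 0 0 4.2")

```text
clock: 36.95
position: [459.0, -194.0, 270.2]
eef_rot: [-3.067, -0.681, -0.0]
wrist_force: [-0.5, 0.1, -0.3]
grip_width: 41.9
grip_force: 0.0
```

```bash
python3 s.py; sed -i 's/(10,15),(9.5,12.5)/(0,9),(10,15),(15,18)/' st.py; python3 st.py
python3 - <<'E'
from h import *
p=bot.read_camera("top");a=p["frame"];b=bot.read_camera("side")["frame"]
f=lambda i,x,y,w:cv2.resize(i[y-w:y+w,x-w:x+w],(390,390),interpolation=cv2.INTER_CUBIC)
cv2.imwrite("pics/c12.png",np.hstack([f(a,139,165,20),f(b,266,135,25)]))
E
```

```text
t 36.95 p [ 459.  -194.   270.2] q [ 0.51  0.3  -0.29  1.88  0.1   0.98 -0.95] F [-0.5  0.1 -0.3] w 41.9 g 0.0
turn deg [-2.000e-02 -1.000e-02  2.505e+01]
top 0 9 90 z [164.6 168.8 172. ]
top 10 15 192 z [153.6 164.6 171.6]
top 15 18 179 z [121.1 142.4 155.3]
top 20 23 131 z [112.1 120.2 124.2]
side 10 15 71 z [123.9 135.8 155.5]
side 15 18 128 z [123.4 140.8 153.3]
side 20 23 88 z [112.1 118.3 123.3]
```

View pics/c12.png

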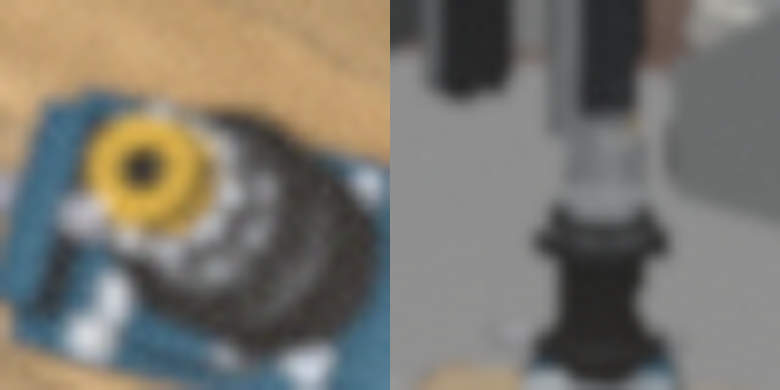

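Run:
```python
from h import *
W=np.concatenate([cloud(bot.read_camera("top")).reshape(-1,3) for _ in range(4)])
q=W[(np.hypot(W[:,0]-579.5,W[:,1]-237.8)<11)&(W[:,2]>166)]
c=np.linalg.lstsq(np.c_[q[:,:2]-[579.5,237.8],np.ones(len(q))],q[:,2],rcond=None)[0];print(len(q),np.round(c,3))
```

```text
228 [-9.00000e-03 -2.60000e-02  1.70234e+02]
```

The cap's top is level at about 170–171 mm (171 expected), so it is home. I'm handing in.

```bash
python3 -c "
from cell import bot
print(bot.finish_job())"
```

```text
the job is handed in; nothing more can be done
None
```

The drive side is rebuilt in the order asked: new bearing, red collar, freehub body (wide end down) and brass end cap. Depth readings put each part at its home height to within about 1 mm. The job was handed in at about 37 s, with the other items left where they lay.

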